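Lid the ink tin and brace it in the corner jig

ROBOT

A 7-joint arm with a two-finger parallel gripper is mounted at the origin on the work surface. World frame = base frame: x ahead of the robot, y to its left, z up, the work surface at z = 0. Lengths are in m, angles in rad, forces in N, time in s.
With the tool pointing down it reaches from about 0.4 to 0.85 m from the base axis. Payload 4.5 kg.
Tool frame: the origin (TCP) lies at the very end of the fingers, on their centre line; the grasp point (between the pads) lies 19 mm behind it (env.tcp_to_grasp is the distance from the TCP to the grasp point, in m); z points along the fingers, y is the line along which they close (so a half turn about z gives the same grasp; the last joint's range is limited). The gripper opens to 88 mm and grips with 3 to 60 N. Pads are 18 mm wide; open, the fingers measure 123 mm over their backs; the gripper's body (75 mm by 187 mm) begins 45 mm behind the grasp point.
Start: joints at [-1.15, 0.689, -0.195, 1.565, 0.157, 0.902, -0.215], TCP at [0.236, 0.579, 0.239] pointing down, gripper open.
Joint ranges: [-3.01, 3.01], [-0.46, 2.08], [-1.47, 1.51], [0.13, 2.56], [-1, 4.14], [0.04, 2.09], [-2.66, 2.66]. Speed limits (rad/s): [2.57, 2.57, 3.14, 3.14, 3.14, 3.14, 3.14].

INTERFACE

Orientations are given as [roll, pitch, yaw] about the fixed x, y, z axes, in that order (R = Rz(yaw) Ry(pitch) Rx(roll)).
In Python, from bench import env, vision, close_job gives the robot as it stands.
- The arm moves only by the tool jog_arm, never from a script. Its argument "motion" is a list of rows, each an object of numbers: "tx", "ty", "tz": the shift along the tool's x, y, z in mm; "rx", "ry", "rz": the turn, a rotation vector about the tool's x, y, z in degrees; "grip": the closure, from 0 (fully open) to 1 (shut). In form: [{"tx": .., "ty": .., "tz": .., "rx": .., "ry": .., "rz": .., "grip": ..}, ...]. A call has 1 to 12 rows; each row shifts and turns the commanded pose from where the row before left it, along the tool's axes as they then stand; what a row does not reach is not made up. A row lasts 1/12 s, in which the tool goes at most 41.7 mm and 7.16 degrees, less where a joint would pass 70% of its speed; a pose out of reach is approached as far as the arm can. A call with a gripper value outside its range is refused whole. The fingers move at their own pace and stop on an object; "grip_force" is the grip in N (left out, the last holds). Time passes only in rows, so rows that do not move let the fingers close. It gives the time, the measured TCP pose, the force, the opening and the grip force at its end, in the units of the state.
- env.sense(): the state, without advancing time (a new reading comes with each control period).
- vision.grab_frame(name): name is "scene" or "top"; returns (picture, depth): 480x640x3 uint8, red, green, blue; 480x640 float32, m along the optical axis (not along the pixel's ray), 0 where there is no reading.
- vision.camera_model(name): a dict with "K" (3x3 intrinsics, pixels), "origin" and "orientation" of the camera in the world. Camera axes: x right, y down, z forward; pixel columns grow to the right and rows downward; lengths in m; the calibration is good to about 2 mm. A picture is of the moment at which its call begins. camera_model takes no time and is no camera call.
- close_job(): hands the job in; it is judged then, once.
The state is a dict: "clock": time; "qpos": joint angles; "joint_vel": joint speeds; "effort": joint torques, N m; "position": TCP position; "orientation": TCP orientation; "force": force on the tool from outside, world axes, zero at the start; "torque": the same for the moment, N m; "width": finger opening in m; "finger_force": force on a finger pad.
Only numpy, scipy, OpenCV 4.12 (cv2) and the standard library are available. Lean on these libraries where they do the work, as an engineer would, in place of code of your own. Each camera call takes 0.05 s, during which the arm holds its last target. There are 200 camera calls.

TASK

Put the loose lid on the open ink tin where the tin stands, so that it sits fully down and level on the rim. Then lift the lidded tin onto the wooden corner jig and press it into the corner so that it stands on the bed and bears firmly on both fences at once, and finish while still holding it pressed there, ready for a classmate to tap the lid tight. Leave the carved block, the roller and the ink jar where they are.

Things in the scene. Friction and masses are not known exactly. Their poses are not given: they have to be found in the camera images.
- tin_center (a point): The open ink tin: a plain bare-metal round can standing on the desk, outer diameter 56 mm, height 56 mm, wall 3 mm (mouth 50 mm wide), about 0.25 kg, loose. This point is on its axis half-way up, 28 mm above its underside; z runs up the axis.
- tin: The same tin; this origin is the centre of its underside, z up its axis.
- lid_knob (a point): Loose lid, plug down on the desk, 0.06 kg: metal disc 56 mm across, 4 thick; under it a chamfered plug 45 mm across, 6 deep; on top a black round knob 20 mm across, 18 tall. Point: the knob's centre, 19 mm above the plug's underside, 9 mm above the disc's top; z up its axis. Seated (disc resting on the tin's rim), this point is 41 mm above tin_center.
- lid: The same lid; this origin is the centre of the plug's underside, z up its axis.
- jig_corner (a point): Where both fences' inner faces meet the bed. The jig: plywood board 170 x 170 x 12 mm fixed to the desk, its top (bed) 12 mm above the desk, two wooden fences on it at a right angle, rigid, all waxed (friction about 0.25). x points square into the far fence, y square into the left fence, z up; the bed reaches 155 mm to -x and -y. A tin touching both fences has its axis 28 mm from each.
- fence_far: Fence across the jig's x side: inner face at x = 0 of jig_corner's frame, 15 mm thick, 12 mm high above the bed, fixed. The origin given is that of the board: the middle of its underside (70 mm towards -x and -y of jig_corner, 12 mm below it), with the same axes as jig_corner.
- fence_left: Fence across the jig's y side: inner face at y = 0 of jig_corner's frame, 15 mm thick, 12 mm high above the bed, fixed. Same origin and axes as fence_far.
- lino: Bystander: carved printing block, wood faced with grey lino, 130 x 100 x 18 mm, lying flat; origin at the centre of its underside.
- brayer: Bystander: ink roller with black handle, about 145 x 80 x 32 mm, lying flat; origin beneath its middle, roller towards its +x.
- ink_jar: Bystander: closed black jar with white cap and paper label, 48 mm across, 60 mm tall; origin at the centre of its underside.

How it is judged:
By the outcome, as a careful person would: the job done as asked, in the order asked, and still so for the second after the job is handed in, while the arm keeps its last pose, push and grip.
It also fails if it takes over 67 s, if anything falls off the work surface, if the arm or the gripper's body presses on something with over 40 N, if the wrist force passes 120 N, or if a joint passes its speed limit or range.

## Working session

There is one attempt and no reset: what is moved stays moved. The work goes in short steps, Python scripts to look and compute and a tool call to move; the robot and the scene stay as the last step left them, time stands still between calls to the robot, and variables do not carry over. Pictures are saved under pics/ and viewed, at most 10 in all, crops included, and the job is handed in when it is done.

Besides the shell and the picture viewer there is one more tool, called after "Emit:" as name(argument=value, ...), one argument or row to a line, values as JSON. jog_arm: Moves the arm, as the interface text tells. Its arguments: {"type":"object","properties":{"motion":{"type":"array"},"grip_force":{"type":"number"}},"required":["motion"]}

```bash
mkdir -p pics; ls
python3 - <<'E'
from bench import env, vision
import cv2,numpy as np
for n in ("scene","top"):
    p,d=vision.grab_frame(n); cv2.imwrite(f"pics/{n}0.png",p[:,:,::-1]); np.savez(f"pics/{n}0.npz",p=p,d=d)
    print(n,vision.camera_model(n))
print(env.sense(),env.tcp_to_grasp)
E
```

```text
pics
scene {'K': array([[522.85175845,   0.        , 321.94341237],
       [  0.        , 522.85175845, 236.14739742],
       [  0.        ,   0.        ,   1.        ]]), 'origin': array([1.21800739, 0.49791224, 0.56500196]), 'orientation': array([-2.17239266, -0.00776106,  2.29325521])}
top {'K': array([[477.47080368,   0.        , 316.04120215],
       [  0.        , 477.47080368, 237.68108089],
       [  0.        ,   0.        ,   1.        ]]), 'origin': array([ 0.58191964, -0.01947405,  0.89132182]), 'orientation': array([-3.10406564, -0.00994188, -1.57772595])}
{'clock': 0.1, 'qpos': array([-1.15020474,  0.68988247, -0.19449793,  1.56625087,  0.15731688,
        0.9024955 , -0.21505441]), 'joint_vel': array([-0.00059861, -0.00150029,  0.00128647, -0.00277409, -0.00087835,
        0.00132296, -0.00031975]), 'effort': array([-3.34271477e-03, -5.28500926e+01, -1.27184965e+00, -1.53839689e+01,
       -5.27312513e-02,  1.92580272e-03,  3.35993309e-05]), 'position': array([0.23560235, 0.57827576, 0.2379978 ]), 'orientation': array([-3.13995410e+00,  1.48903455e-04,  2.75491779e+00]), 'force': array([-0.46867264,  0.59340005,  0.04327686]), 'torque': array([0.05253387, 0.03859648, 0.08745675]), 'finger_force': 0.0, 'width': 0.08850661189429342} 0.0187
```

View pics/top0.png

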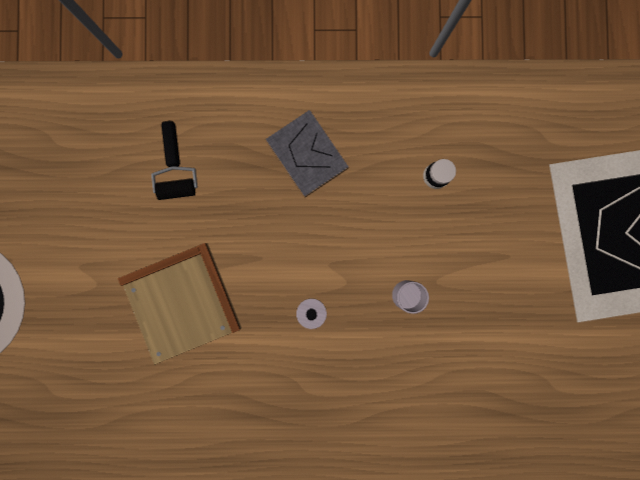

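View pics/scene0.png

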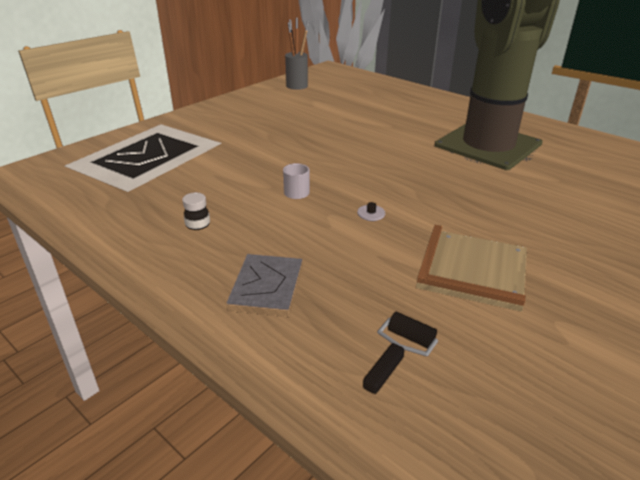

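The top view shows the tin at about (410,296), the lid at (311,314), and the jig with its inner corner near (205,252) and fences along the top and right. The jar is at (440,173), the lino at (307,153) and the roller at (175,165). The scene view agrees with this, and nothing is close to the lid or tin.

```bash
cat > h.py <<'E'
import numpy as np, cv2
from scipy.spatial.transform import Rotation as R
from scipy.optimize import least_squares
from bench import env, vision
def cloud(n,d):
    c=vision.camera_model(n); K=c["K"]; M=R.from_euler("xyz",c["orientation"]).as_matrix()
    v,u=np.mgrid[:480,:640]; P=np.stack([(u-K[0,2])/K[0,0]*d,(v-K[1,2])/K[1,1]*d,d],-1)
    W=P@M.T+c["origin"]; W[d==0]=np.nan; return W
def ray(n,uv,z):
    c=vision.camera_model(n); M=R.from_euler("xyz",c["orientation"]).as_matrix()
    r=np.c_[np.atleast_2d(uv),np.ones(len(np.atleast_2d(uv)))]@np.linalg.inv(c["K"]).T@M.T
    return c["origin"]+r*((z-c["origin"][2])/r[:,2])[:,None]
def near(W,c,r): return W[np.hypot(W[...,0]-c[0],W[...,1]-c[1])<r]
def circ(p,r):
    return least_squares(lambda x:np.hypot(p[:,0]-x[0],p[:,1]-x[1])-r,p[:,:2].mean(0),loss="soft_l1",f_scale=.001).x
E
python3 - <<'E'
from h import *
D={n:np.load(f"pics/{n}0.npz") for n in("top","scene")}
t=ray("top",[[410,296],[311,314],[205,252]],0.03); print(t)
for n in D:
    W=cloud(n,D[n]["d"])
    print(n,"desk z",np.nanmedian(near(W,t[0],.12)[:,2]),np.nanmedian(near(W,t[1],.12)[:,2]))
    q=near(W,t[0],.06); z=q[:,2]; print(" tin zmax",np.percentile(z,[90,95,99,100]))
    q=q[z>.03]; r=q[q[:,2]>.05]; print(" rim",len(r),(r.min(0)+r.max(0))/2, np.ptp(r,axis=0), circ(r,.0265))
    q=near(W,t[1],.05); k=q[q[:,2]>.018]; print(" knob",len(k),k.mean(0),np.ptp(k,axis=0),k[:,2].max())
    k=q[(q[:,2]>.006)&(q[:,2]<.016)];print(" disc",len(k),(k.min(0)+k.max(0))/2,np.ptp(k,axis=0),np.median(k[:,2]))
    q=near(W,t[2],.19); f=q[(q[:,2]>.018)&(q[:,2]<.04)&(q[:,1]>.1)]; print(" fence pts",len(f),np.median(f[:,2]))
img=D["top"]["p"][220:380,100:450,::-1]
cv2.imwrite("pics/crop.png",cv2.resize(img[:, :160],None,fx=5,fy=3.75*4/3,interpolation=cv2.INTER_CUBIC)[:600])
g=img.astype(int)
E
```

```text
[[ 0.50801206 -0.19671586  0.03      ]
 [ 0.47722397 -0.01826594  0.03      ]
 [ 0.58973032  0.17169678  0.03      ]]
top desk z 0.00038128327716380195 0.00021276164377126427
 tin zmax [0.03283761 0.0538112  0.05740668 0.0596304 ]
 rim 200 [ 0.5083973  -0.19696264  0.05490391] [0.0555526  0.0558585  0.00945298] [ 0.50850199 -0.1963692 ]
 knob 96 [ 0.47675335 -0.01916071  0.02767565] [0.01787732 0.01636684 0.01276371] 0.030775167500727396
 disc 616 [ 0.47640613 -0.0192165   0.01079215] [0.05543575 0.05337848 0.00944961] 0.010091123237725819
 fence pts 2338 0.023944376942460766
scene desk z -0.00011750239190488898 -0.00040867539102940054
 tin zmax [0.0500814  0.05401022 0.05596621 0.05799904]
 rim 161 [ 0.51059152 -0.19600438  0.05401531] [0.05753777 0.05621548 0.00796746] [ 0.51015934 -0.19566134]
 knob 76 [ 0.4806264  -0.01702463  0.024827  ] [0.02161569 0.02094031 0.01148286] 0.029541839819074767
 disc 283 [ 0.47751597 -0.01819526  0.01084752] [0.05517092 0.05693005 0.00908089] 0.009369991368554209
 fence pts 2177 0.02325042764569818
```

Run:
```python
import cv2;i=cv2.imread("pics/top0.png")[235:375,100:260];cv2.imwrite("pics/jig.png",cv2.resize(i,None,fx=4,fy=4,interpolation=cv2.INTER_NEAREST))
```

```text
(no output)
```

View pics/jig.png

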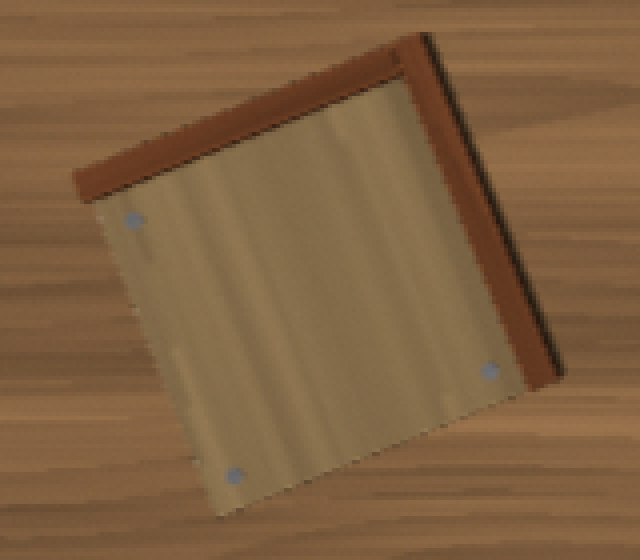

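The jig crop shows the far fence's inner edge running from (405,78) to (527,388) and the left fence's from (405,78) to (95,202). In full-image pixels that is (201.25,254.5) to (231.75,332), and to (123.75,285.5).

Run:
```python
from h import *
p=ray("top",[[201.1,254.4],[231.6,331.9],[123.6,285.4],[202.5,244]],0.024); print(p)
a=p[0]-p[1]; b=p[0]-p[2]; print(np.linalg.norm(a),np.linalg.norm(b),np.degrees([np.arctan2(a[1],a[0]),np.arctan2(b[1],b[0])]))
# cloud based: colour-mask fences in both cams, model fit
D={n:np.load(f"pics/{n}0.npz") for n in("top","scene")}
for n in D:
    W=cloud(n,D[n]["d"]); im=D[n]["p"].astype(int)
    m=(np.hypot(W[...,0]-p[0,0],W[...,1]-p[0,1])<.2)&(W[...,2]>.020)&(W[...,2]<.03)&(im[...,0]>1.8*im[...,2])
    q=W[m][:,:2]
    def res(x):
        c,s=np.cos(x[2]),np.sin(x[2]); l=(q-x[:2])@np.array([[c,-s],[s,c]])
        # points lie in bar x 0..15 (y -155..15) or bar y
        dx=np.maximum(np.abs(l[:,0]-.0075)-.0,0)
        return np.minimum(np.abs(l[:,0]-.0075),np.abs(l[:,1]-.0075))
    r=least_squares(res,[p[0,0],p[0,1],np.arctan2(b[1],b[0])],loss="soft_l1",f_scale=.004); print(n,len(q),r.x,np.degrees(r.x[2]),r.cost)
print(R.from_euler("xyz",env.sense()["orientation"]).as_matrix().round(3))
```

```text
[[0.58548797 0.18006812 0.024     ]
 [0.4455849  0.12496644 0.024     ]
 [0.53056324 0.31942093 0.024     ]
 [0.60431151 0.17757558 0.024     ]]
0.1503631093118561 0.14978628084351792 [ 21.49730522 -68.48854064]
top 1552 [ 0.58796768  0.18122631 -1.1893198 ] -68.1430052184038 0.012342430108396496
scene 1230 [ 0.59060534  0.18261201 -1.19217748] -68.30673795428068 0.010059843950365641
[[-0.926  0.377 -0.   ]
 [ 0.377  0.926 -0.002]
 [-0.    -0.002 -1.   ]]
```

Emit:
jog_arm(
  motion=[
    {"rz": 7},
    {"rz": 7},
    {"rz": 7},
    {"rz": 7},
    {"rz": 7},
    {"rz": 7},
    {"rz": 7},
    {"rz": 7},
    {"rz": 7},
    {"rz": 7},
    {"rz": 7},
    {"rz": 7},
  ],
)

```text
schema error: expected keys tx, ty, tz, rx, ry, rz, grip
```

```bash
cat >> h.py <<'E'
def togo(pos,yaw_y):
    """tool-frame shift (mm) to pos and rz (deg) to bring tool y to world angle yaw_y (mod 180), plus tilt"""
    s=env.sense(); M=R.from_euler("xyz",s["orientation"]).as_matrix()
    a=np.degrees(np.arctan2(M[1,1],M[0,1])); dz=-((yaw_y-a+90)%180-90)
    print("t",s["clock"].round(2),"pos",(s["position"]*1000).round(1),"yAng",a.round(1),"F",s["force"].round(1),"w",round(s["width"]*1000,1),"q",s["qpos"].round(2))
    print("shift after turn" if abs(dz)>1 else "shift",((M@R.from_euler("z",dz,degrees=True).as_matrix()).T@(np.array(pos)-s["position"])*1000).round(1),"rz",dz.round(1),"tiltz",M[:2,2].round(4))
E
python3 -c "
from h import *
togo([.4770,-.0188,.1],-23.4)"
```

```text
Traceback (most recent call last):
  File "h.py", line 20, in togo
    print("t",s["clock"].round(2),"pos",(s["position"]*1000).round(1),"yAng",a.round(1),"F",s["force"].round(1),"w",round(s["width"]*1000,1),"q",s["qpos"].round(2))
              ^^^^^^^^^^^^^^^^
AttributeError: 'float' object has no attribute 'round'
```

All keys are required.

Emit:
jog_arm(
  motion=[
    {"tx": 0,"ty": 0,"tz": 0,"rx": 0,"ry": 0,"rz": 7,"grip": 0},
    {"tx": 0,"ty": 0,"tz": 0,"rx": 0,"ry": 0,"rz": 7,"grip": 0},
    {"tx": 0,"ty": 0,"tz": 0,"rx": 0,"ry": 0,"rz": 7,"grip": 0},
    {"tx": 0,"ty": 0,"tz": 0,"rx": 0,"ry": 0,"rz": 7,"grip": 0},
    {"tx": 0,"ty": 0,"tz": 0,"rx": 0,"ry": 0,"rz": 7,"grip": 0},
    {"tx": 0,"ty": 0,"tz": 0,"rx": 0,"ry": 0,"rz": 7,"grip": 0},
    {"tx": 0,"ty": 0,"tz": 0,"rx": 0,"ry": 0,"rz": 7,"grip": 0},
    {"tx": 0,"ty": 0,"tz": 0,"rx": 0,"ry": 0,"rz": 7,"grip": 0},
    {"tx": 0,"ty": 0,"tz": 0,"rx": 0,"ry": 0,"rz": 7,"grip": 0},
    {"tx": 0,"ty": 0,"tz": 0,"rx": 0,"ry": 0,"rz": 7,"grip": 0},
    {"tx": 0,"ty": 0,"tz": 0,"rx": 0,"ry": 0,"rz": 7,"grip": 0},
    {"tx": 0,"ty": 0,"tz": 0,"rx": 0,"ry": 0,"rz": 7,"grip": 0},
  ],
  grip_force=15,
)

```text
clock: 1.1
position: [0.2355, 0.5785, 0.2383]
orientation: [-3.141, 0.001, 1.283]
force: [0.0, 0.7, 0.5]
width: 0.0883
finger_force: 0.0
```

```bash
sed -i 's/s\["clock"\].round(2)/round(s["clock"],2)/; s/a.round(1)/round(float(a),1)/; s/dz.round(1)/round(float(dz),1)/' h.py
python3 -c "
from h import *
togo([.4770,-.0188,.1],-23.4)"
```

```text
t 1.1 pos [235.5 578.5 238.3] yAng -16.5 F [0.  0.7 0.5] w 88.3 q [-1.39  0.7   0.24  1.58 -0.19  0.89 -1.37]
shift after turn [-452.2  458.9  138.7] rz 6.9 tiltz [-0.0005 -0.0009]
```

Emit:
jog_arm(
  motion=[
    {"tx": 0,"ty": 0,"tz": 0,"rx": 0,"ry": 0,"rz": 6.9,"grip": 0},
    {"tx": -25,"ty": 25.5,"tz": 5,"rx": 0,"ry": 0,"rz": 0,"grip": 0},
    {"tx": -25,"ty": 25.5,"tz": 5,"rx": 0,"ry": 0,"rz": 0,"grip": 0},
    {"tx": -25,"ty": 25.5,"tz": 5,"rx": 0,"ry": 0,"rz": 0,"grip": 0},
    {"tx": -25,"ty": 25.5,"tz": 5,"rx": 0,"ry": 0,"rz": 0,"grip": 0},
    {"tx": -25,"ty": 25.5,"tz": 5,"rx": 0,"ry": 0,"rz": 0,"grip": 0},
    {"tx": -25,"ty": 25.5,"tz": 5,"rx": 0,"ry": 0,"rz": 0,"grip": 0},
    {"tx": -25,"ty": 25.5,"tz": 5,"rx": 0,"ry": 0,"rz": 0,"grip": 0},
    {"tx": -25,"ty": 25.5,"tz": 5,"rx": 0,"ry": 0,"rz": 0,"grip": 0},
    {"tx": -25,"ty": 25.5,"tz": 5,"rx": 0,"ry": 0,"rz": 0,"grip": 0},
    {"tx": -25,"ty": 25.5,"tz": 5,"rx": 0,"ry": 0,"rz": 0,"grip": 0},
    {"tx": -25,"ty": 25.5,"tz": 5,"rx": 0,"ry": 0,"rz": 0,"grip": 0},
  ],
)

```text
clock: 2.1
position: [0.3863, 0.2145, 0.1834]
orientation: [-3.141, 0.0, 1.169]
force: [0.2, -0.4, 0.6]
width: 0.0879
finger_force: 0.0
```

```bash
python3 -c "
from h import *
togo([.4770,-.0188,.08],-23.4)"
```

```text
t 2.1 pos [386.3 214.5 183.4] yAng -23.0 F [ 0.2 -0.4  0.6] w 87.9 q [-0.7   0.57  0.13  2.17 -0.17  0.42 -0.83]
shift [-178.1  175.9  103.4] rz 0.4 tiltz [-0.0002  0.    ]
```

Emit:
jog_arm(
  motion=[
    {"tx": -25,"ty": 25,"tz": 12,"rx": 0,"ry": 0,"rz": 0,"grip": 0.2},
    {"tx": -25,"ty": 25,"tz": 12,"rx": 0,"ry": 0,"rz": 0,"grip": 0.3},
    {"tx": -25,"ty": 25,"tz": 12,"rx": 0,"ry": 0,"rz": 0,"grip": 0.3},
    {"tx": -25,"ty": 25,"tz": 12,"rx": 0,"ry": 0,"rz": 0,"grip": 0.3},
    {"tx": -25,"ty": 25,"tz": 12,"rx": 0,"ry": 0,"rz": 0,"grip": 0.3},
    {"tx": -25,"ty": 25,"tz": 12,"rx": 0,"ry": 0,"rz": 0,"grip": 0.3},
    {"tx": -25,"ty": 25,"tz": 12,"rx": 0,"ry": 0,"rz": 0,"grip": 0.3},
    {"tx": 0,"ty": 0,"tz": 0,"rx": 0,"ry": 0,"rz": 0,"grip": 0.3},
    {"tx": 0,"ty": 0,"tz": 0,"rx": 0,"ry": 0,"rz": 0,"grip": 0.3},
  ],
)

```text
clock: 2.85
position: [0.4786, -0.0162, 0.0989]
orientation: [-3.141, 0.001, 1.163]
force: [-0.5, -0.5, 0.3]
width: 0.0618
finger_force: 0.0
```

Run:
```python
from h import *
togo([.4770,-.0188,.012],-23.4)
p,d=vision.grab_frame("scene"); cv2.imwrite("pics/s1.png",cv2.resize(p[100:300,240:500,::-1],None,fx=3,fy=3))
W=cloud("scene",d); q=near(W,[.477,-.019],.05); k=q[(q[:,2]>.022)&(q[:,2]<.035)]; print(k.mean(0),len(k))
```

```text
t 2.85 pos [478.6 -16.2  98.9] yAng -23.4 F [-0.5 -0.5  0.3] w 61.8 q [-0.07  0.75  0.02  2.12 -0.04  0.27 -0.43]
shift [-2.9 -0.4 86.9] rz 0.0 tiltz [-0.0011 -0.001 ]
[ 0.48006372 -0.01739703  0.0262965 ] 60
```

View pics/s1.png

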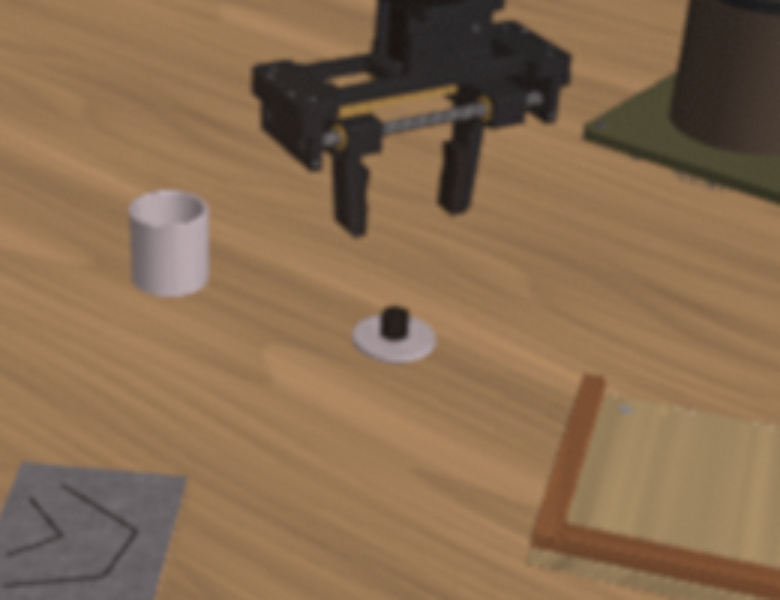

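The fingers hang centred over the knob, which is at crop (395,322), and there is clear space around it. Next I descend and grip.

Emit:
jog_arm(
  motion=[
    {"tx": -3,"ty": 0,"tz": 20,"rx": 0,"ry": 0,"rz": 0,"grip": 0.45},
    {"tx": 0,"ty": 0,"tz": 20,"rx": 0,"ry": 0,"rz": 0,"grip": 0.45},
    {"tx": 0,"ty": 0,"tz": 15,"rx": 0,"ry": 0,"rz": 0,"grip": 0.45},
    {"tx": 0,"ty": 0,"tz": 15,"rx": 0,"ry": 0,"rz": 0,"grip": 0.45},
    {"tx": 0,"ty": 0,"tz": 10,"rx": 0,"ry": 0,"rz": 0,"grip": 0.45},
    {"tx": 0,"ty": 0,"tz": 6,"rx": 0,"ry": 0,"rz": 0,"grip": 0.45},
    {"tx": 0,"ty": 0,"tz": 0,"rx": 0,"ry": 0,"rz": 0,"grip": 0.45},
    {"tx": 0,"ty": 0,"tz": 0,"rx": 0,"ry": 0,"rz": 0,"grip": 0.45},
  ],
)

```text
clock: 3.57
position: [0.4774, -0.0157, 0.014]
orientation: [-3.141, -0.0, 1.169]
force: [0.5, -0.3, 1.0]
width: 0.0484
finger_force: 0.0
```

Emit:
jog_arm(
  motion=[
    {"tx": 0,"ty": 0,"tz": 0,"rx": 0,"ry": 0,"rz": 0,"grip": 0.6},
    {"tx": 0,"ty": 0,"tz": 0,"rx": 0,"ry": 0,"rz": 0,"grip": 0.7},
    {"tx": 0,"ty": 0,"tz": 0,"rx": 0,"ry": 0,"rz": 0,"grip": 0.75},
    {"tx": 0,"ty": 0,"tz": 0,"rx": 0,"ry": 0,"rz": 0,"grip": 0.8},
    {"tx": 0,"ty": 0,"tz": 0,"rx": 0,"ry": 0,"rz": 0,"grip": 0.9},
    {"tx": 0,"ty": 0,"tz": 0,"rx": 0,"ry": 0,"rz": 0,"grip": 0.9},
    {"tx": 0,"ty": 0,"tz": 0,"rx": 0,"ry": 0,"rz": 0,"grip": 0.9},
    {"tx": 0,"ty": 0,"tz": 0,"rx": 0,"ry": 0,"rz": 0,"grip": 0.9},
  ],
)

```text
clock: 4.23
position: [0.4776, -0.0164, 0.014]
orientation: [3.141, -0.0, 1.168]
force: [-0.5, -0.2, 6.0]
width: 0.0191
finger_force: 15.0
```

Emit:
jog_arm(
  motion=[
    {"tx": 0,"ty": 0,"tz": -5,"rx": 0,"ry": 0,"rz": 0,"grip": 0.9},
    {"tx": 0,"ty": 0,"tz": -15,"rx": 0,"ry": 0,"rz": 0,"grip": 0.9},
    {"tx": 0,"ty": 0,"tz": -20,"rx": 0,"ry": 0,"rz": 0,"grip": 0.9},
    {"tx": 0,"ty": 0,"tz": -25,"rx": 0,"ry": 0,"rz": 0,"grip": 0.9},
    {"tx": 0,"ty": 0,"tz": -20,"rx": 0,"ry": 0,"rz": 0,"grip": 0.9},
    {"tx": 0,"ty": 0,"tz": -10,"rx": 0,"ry": 0,"rz": 0,"grip": 0.9},
    {"tx": 0,"ty": 0,"tz": 0,"rx": 0,"ry": 0,"rz": 0,"grip": 0.9},
  ],
)

```text
clock: 4.82
position: [0.4785, -0.0164, 0.1104]
orientation: [3.138, -0.002, 1.168]
force: [0.5, 0.2, -0.9]
width: 0.0191
finger_force: 15.0
```

```bash
python3 -c "
from h import *
togo([.5094,-.1962,.109],-23.4)"
```

```text
t 4.82 pos [478.5 -16.4 110.4] yAng -23.1 F [ 0.5  0.2 -0.9] w 19.1 q [-0.07  0.73  0.02  2.12 -0.04  0.29 -0.43]
shift [-152.7   99.8    1.5] rz 0.3 tiltz [0.0035 0.0001]
```

Emit:
jog_arm(
  motion=[
    {"tx": -15,"ty": 10,"tz": 0,"rx": 0,"ry": 0,"rz": 0,"grip": 0.9},
    {"tx": -23,"ty": 15,"tz": 0,"rx": 0,"ry": 0,"rz": 0,"grip": 0.9},
    {"tx": -23,"ty": 15,"tz": 0,"rx": 0,"ry": 0,"rz": 0,"grip": 0.9},
    {"tx": -23,"ty": 15,"tz": 0,"rx": 0,"ry": 0,"rz": 0,"grip": 0.9},
    {"tx": -23,"ty": 15,"tz": 0,"rx": 0,"ry": 0,"rz": 0,"grip": 0.9},
    {"tx": -23,"ty": 15,"tz": 0,"rx": 0,"ry": 0,"rz": 0,"grip": 0.9},
    {"tx": -15,"ty": 10,"tz": 0,"rx": 0,"ry": 0,"rz": 0,"grip": 0.9},
    {"tx": -8,"ty": 5,"tz": 0,"rx": 0,"ry": 0,"rz": 0,"grip": 0.9},
    {"tx": 0,"ty": 0,"tz": 0,"rx": 0,"ry": 0,"rz": 0,"grip": 0.9},
    {"tx": 0,"ty": 0,"tz": 0,"rx": 0,"ry": 0,"rz": 0,"grip": 0.9},
  ],
)

```text
clock: 5.65
position: [0.5089, -0.1953, 0.1078]
orientation: [-3.14, -0.001, 1.168]
force: [0.5, 0.3, -0.5]
width: 0.0192
finger_force: 15.0
```

Run:
```python
from h import *
togo([.5094,-.1962,.109],-23.4)
c=[.509,-.196]
for n in ("scene","top"):
    p,d=vision.grab_frame(n); np.savez(f"pics/{n}2.npz",p=p,d=d)
    if n=="scene": cv2.imwrite("pics/s2.png",cv2.resize(p[60:230,210:410,::-1],None,fx=3.5,fy=3.5))
    W=cloud(n,d); q=near(W,c,.08); sat=near(p,c,0) if 0 else None
    m=np.hypot(W[...,0]-c[0],W[...,1]-c[1])<.08; col=p[m].astype(int); bright=col.min(1)>95
    q=W[m][bright]
    for lo,hi,nm in((.048,.062,"rim"),(.006,.045,"wall"),(.09,.118,"disc")):
        k=q[(q[:,2]>lo)&(q[:,2]<hi)]
        if len(k)>20: print(n,nm,len(k),((k.min(0)+k.max(0))/2).round(4),np.ptp(k,axis=0).round(4),k[:,2].mean().round(4))
```

```text
t 5.65 pos [ 508.9 -195.3  107.8] yAng -23.0 F [ 0.5  0.3 -0.5] w 19.2 q [ 0.31  0.78 -0.04  1.92  0.06  0.44 -0.18]
shift [-0.7  0.8 -1.2] rz 0.4 tiltz [-0.0015  0.0016]
scene rim 191 [ 0.5105 -0.1957  0.053 ] [0.0567 0.0572 0.0097] 0.0529
scene wall 478 [ 0.5111 -0.1954  0.0256] [0.0586 0.058  0.0388] 0.028
scene disc 183 [ 0.513  -0.1944  0.1042] [0.0556 0.0549 0.0209] 0.1031
top rim 83 [ 0.5121 -0.1829  0.054 ] [0.0454 0.0273 0.0111] 0.0548
top wall 97 [ 0.5082 -0.1872  0.0253] [0.0436 0.0365 0.0384] 0.0236
top disc 209 [ 0.5151 -0.1814  0.1031] [0.0347 0.024  0.0084] 0.104
```

View pics/s2.png

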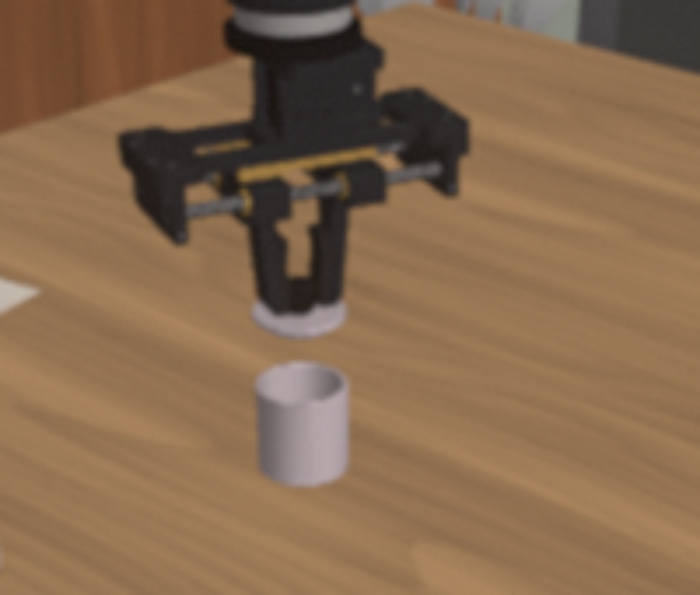

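The lid hangs level from the knob, at crop (298,315), about 25 mm above the tin's mouth at (301,378). I'll measure the relative offset by fitting silhouettes.

```bash
cat >> h.py <<'E'
def proj(n,P):
    c=vision.camera_model(n); M=R.from_euler("xyz",c["orientation"]).as_matrix()
    q=(P-c["origin"])@M@c["K"].T; return q[:,:2]/q[:,2:]
def sil(n,xy,rings,S=8):
    """antialiased silhouette of stacked rings (r,z) at xy"""
    a=np.linspace(0,2*np.pi,90)
    P=np.vstack([np.c_[xy[0]+r*np.cos(a),xy[1]+r*np.sin(a),0*a+z] for r,z in rings])
    h=cv2.convexHull(proj(n,P).astype(np.float32))
    m=np.zeros((480,640),np.uint8); cv2.fillConvexPoly(m,np.round(h*256).astype(np.int32),255,cv2.LINE_AA,8); return m/255.
E
python3 - <<'E'
from h import *
from scipy.optimize import minimize
z=np.load("pics/scene2.npz"); p=z["p"].astype(float); W=cloud("scene",z["d"]); 
hsv=cv2.cvtColor(z["p"],cv2.COLOR_RGB2HSV); g=((hsv[...,1]<60)&(hsv[...,2]>90)).astype(float)
tcp=env.sense()["position"]; zl=tcp[2]-.014
def fit(name,rings,x0,box,low=0):
    b=np.zeros_like(g); u0,u1,v0,v1=box; b[v0:v1,u0:u1]=1
    w=b*g
    f=lambda x:np.sum(b*np.abs(sil("scene",x,rings)-w))
    best=min((f([x0[0]+i*.0005,x0[1]+j*.0005]),i,j) for i in range(-16,17) for j in range(-16,17))
    x=np.array([x0[0]+best[1]*.0005,x0[1]+best[2]*.0005]); print(name,x.round(4),best[0],w.sum()); return x
# crop px ->full: u=210+c/3.5, v=60+r/3.5
x=fit("tin",[(.028,0),(.028,.056)],[.510,-.196],(270,325,160,202))
# lid: fit only below the finger tips (lower outline)
for rp in (.0205,.0225):
  l=fit(f"lid{rp}",[(.028,zl+.010),(.028,zl+.006),(rp,zl)],[.510,-.196],(270,325,149,162))
  print("delta tin-lid",(x-l).round(4))
E
```

```text
tin [ 0.506  -0.1975] 80.91372549019607 852.0
lid0.0205 [ 0.5045 -0.2   ] 22.73333333333333 154.0
delta tin-lid [0.0015 0.0025]Traceback (most recent call last):
  File "<stdin>", line 16, in <module>
  File "<stdin>", line 10, in fit
  File "<stdin>", line 10, in <genexpr>
  File "<stdin>", line 9, in <lambda>
  File "h.py", line 29, in sil
    h=cv2.convexHull(proj(n,P).astype(np.float32))
                     ~~~~^^^^^
  File "h.py", line 23, in proj
    c=vision.camera_model(n); M=R.from_euler("xyz",c["orientation"]).as_matrix()
ValueError: time passes only in moves, steps and waits
```

```bash
python3 - <<'E'
s=open("h.py").read()
s=s.replace("from bench import env, vision\n","from bench import env, vision\nfrom functools import lru_cache\ncam=lru_cache(vision.camera_model)\n").replace("c=vision.camera_model(n)","c=cam(n)")
open("h.py","w").write(s)
E
python3 - <<'E'
from h import *
tcp=env.sense()["position"]
def fit(n,k,rings,x0,box):
    P=np.load(f"pics/{n}{k}.npz")["p"]; I=P.astype(int)
    g=((I[...,0]-I[...,2]<35)&(I.min(2)>70)).astype(np.uint8)
    u0,u1,v0,v1=box; b=np.zeros((480,640)); b[v0:v1,u0:u1]=1; w=b*g
    if k==0 or v1>170: w=cv2.morphologyEx(w,cv2.MORPH_CLOSE,np.ones((9,9)))
    f=lambda x:np.abs(b*sil(n,x,rings)-w).sum()
    c=min((f(x0+np.array([i,j])*.0005),i,j) for i in range(-14,15) for j in range(-14,15))
    x=x0+np.array(c[1:])*.0005; print(n,k,x.round(4),round(c[0],1),w.sum()); return x
T=[(.028,0),(.028,.056)]; L=lambda z:[(.028,z+.010),(.028,z+.006),(.0215,z)]
c=np.array([.509,-.196]); l0=np.array([.477,-.0188])
fit("scene",0,T,c,(270,325,155,205)); fit("scene",2,T,c,(270,325,160,205)); fit("top",0,T,c,(385,437,272,322))
fit("scene",0,[(.028,.01),(.028,.006)],l0,(350,395,195,225)); fit("top",0,[(.028,.01),(.028,.006)],l0,(290,335,292,337))
fit("scene",2,L(tcp[2]-.014),c,(270,325,151,159)); print(tcp)
E
```

```text
scene 0 [ 0.506 -0.198] 77.6 856.0
scene 2 [ 0.5065 -0.198 ] 87.0 846.0
top 0 [ 0.508  -0.1965] 98.7 949.0
scene 0 [ 0.476  -0.0188] 120.2 293.0
top 0 [ 0.4755 -0.0183] 69.9 732.0
scene 2 [ 0.504 -0.201] 9.2 111.0
[ 0.50917094 -0.19395191  0.10818776]
```

Emit:
jog_arm(
  motion=[
    {"tx": 0.9,"ty": 0.4,"tz": 10,"rx": 0,"ry": 0,"rz": 0,"grip": 0.9},
    {"tx": 0,"ty": 0,"tz": 14,"rx": 0,"ry": 0,"rz": 0,"grip": 0.9},
    {"tx": 0,"ty": 0,"tz": 8,"rx": 0,"ry": 0,"rz": 0,"grip": 0.9},
    {"tx": 0,"ty": 0,"tz": 3,"rx": 0,"ry": 0,"rz": 0,"grip": 0.9},
    {"tx": 0,"ty": 0,"tz": 2,"rx": 0,"ry": 0,"rz": 0,"grip": 0.9},
    {"tx": 0,"ty": 0,"tz": 2,"rx": 0,"ry": 0,"rz": 0,"grip": 0.9},
    {"tx": 0,"ty": 0,"tz": 0,"rx": 0,"ry": 0,"rz": 0,"grip": 0.9},
    {"tx": 0,"ty": 0,"tz": 0,"rx": 0,"ry": 0,"rz": 0,"grip": 0.9},
  ],
)

```text
clock: 6.42
position: [0.5104, -0.1957, 0.07]
orientation: [3.141, -0.0, 1.168]
force: [0.4, -0.2, -0.0]
width: 0.0192
finger_force: 15.0
```

Emit:
jog_arm(
  motion=[
    {"tx": 0,"ty": 0,"tz": 1,"rx": 0,"ry": 0,"rz": 0,"grip": 0.9},
    {"tx": 0,"ty": 0,"tz": 1,"rx": 0,"ry": 0,"rz": 0,"grip": 0.9},
    {"tx": 0,"ty": 0,"tz": 1,"rx": 0,"ry": 0,"rz": 0,"grip": 0.9},
    {"tx": 0,"ty": 0,"tz": 0,"rx": 0,"ry": 0,"rz": 0,"grip": 0.9},
    {"tx": 0,"ty": 0,"tz": 0,"rx": 0,"ry": 0,"rz": 0,"grip": 0.9},
  ],
)

```text
clock: 6.83
position: [0.5102, -0.1956, 0.0667]
orientation: [-3.142, -0.0, 1.168]
force: [-0.1, -0.2, -1.0]
width: 0.0194
finger_force: 15.0
```

Emit:
jog_arm(
  motion=[
    {"tx": 0,"ty": 0,"tz": 1,"rx": 0,"ry": 0,"rz": 0,"grip": 0.9},
    {"tx": 0,"ty": 0,"tz": 1,"rx": 0,"ry": 0,"rz": 0,"grip": 0.9},
    {"tx": 0,"ty": 0,"tz": 0,"rx": 0,"ry": 0,"rz": 0,"grip": 0.9},
    {"tx": 0,"ty": 0,"tz": 0,"rx": 0,"ry": 0,"rz": 0,"grip": 0.9},
  ],
)

```text
clock: 7.17
position: [0.5101, -0.1956, 0.0646]
orientation: [-3.141, -0.0, 1.168]
force: [-0.2, 0.1, -0.8]
width: 0.0194
finger_force: 15.0
```

No contact force so far, and the plug is inside the mouth. I'll lower it until it touches.

Emit:
jog_arm(
  motion=[
    {"tx": 0,"ty": 0,"tz": 0.8,"rx": 0,"ry": 0,"rz": 0,"grip": 0.9},
    {"tx": 0,"ty": 0,"tz": 0.7,"rx": 0,"ry": 0,"rz": 0,"grip": 0.9},
    {"tx": 0,"ty": 0,"tz": 0,"rx": 0,"ry": 0,"rz": 0,"grip": 0.9},
    {"tx": 0,"ty": 0,"tz": 0,"rx": 0,"ry": 0,"rz": 0,"grip": 0.9},
  ],
)

```text
clock: 7.5
position: [0.5102, -0.1957, 0.064]
orientation: [3.141, -0.0, 1.168]
force: [-1.8, 1.6, 7.5]
width: 0.0196
finger_force: 15.0
```

Emit:
jog_arm(
  motion=[
    {"tx": 0,"ty": 0,"tz": 0,"rx": 0,"ry": 0,"rz": 0,"grip": 0.75},
    {"tx": 0,"ty": 0,"tz": 0,"rx": 0,"ry": 0,"rz": 0,"grip": 0.65},
    {"tx": 0,"ty": 0,"tz": 0,"rx": 0,"ry": 0,"rz": 0,"grip": 0.55},
    {"tx": 0,"ty": 0,"tz": 0,"rx": 0,"ry": 0,"rz": 0,"grip": 0.55},
    {"tx": 0,"ty": 0,"tz": -15,"rx": 0,"ry": 0,"rz": 0,"grip": 0.3},
    {"tx": 0,"ty": 0,"tz": -25,"rx": 0,"ry": 0,"rz": 0,"grip": 0},
    {"tx": 0,"ty": 0,"tz": -35,"rx": 0,"ry": 0,"rz": 0,"grip": 0},
    {"tx": 0,"ty": 0,"tz": 0,"rx": 0,"ry": 0,"rz": 0,"grip": 0},
    {"tx": 0,"ty": 0,"tz": 0,"rx": 0,"ry": 0,"rz": 0,"grip": 0},
    {"tx": 0,"ty": 0,"tz": 0,"rx": 0,"ry": 0,"rz": 0,"grip": 0},
  ],
)

```text
clock: 8.33
position: [0.5099, -0.1955, 0.1379]
orientation: [-3.141, -0.0, 1.168]
force: [-0.1, -0.3, 0.2]
width: 0.0778
finger_force: 0.0
```

Run:
```python
from h import *
p,d=vision.grab_frame("scene"); np.savez("pics/scene3.npz",p=p,d=d)
cv2.imwrite("pics/s3.png",cv2.resize(p[80:220,230:390,::-1],None,fx=5,fy=4*1.07,interpolation=cv2.INTER_CUBIC)[:600])
W=cloud("scene",d); q=near(W,[.51,-.196],.05)
k=q[(q[:,2]>.052)&(q[:,2]<.068)]; print("disc",len(k),((k.min(0)+k.max(0))/2).round(4),np.ptp(k,axis=0).round(4))
k=k[k[:,2]>.057]; A=np.c_[k[:,:2]-k[:,:2].mean(0),np.ones(len(k))]; print("slope",np.linalg.lstsq(A,k[:,2],rcond=None)[0].round(4))
k=q[(q[:,2]>.07)&(q[:,2]<.085)]; print("knob",len(k),k.mean(0).round(4),k[:,2].max())
togo([.5102,-.1957,.020],-23.4)
```

```text
disc 293 [ 0.5117 -0.1967  0.06  ] [0.0553 0.0594 0.016 ]
slope [-0.012   0.0009  0.0602]
knob 54 [ 0.5138 -0.1958  0.0758] 0.07958977735634148
t 8.38 pos [ 509.5 -195.4  137.3] yAng -23.1 F [-0.   0.4 -0.6] w 81.6 q [ 0.31  0.73 -0.04  1.9   0.06  0.51 -0.18]
shift [ -0.    1.  117.3] rz 0.3 tiltz [-0.0017  0.0006]
```

View pics/s3.png

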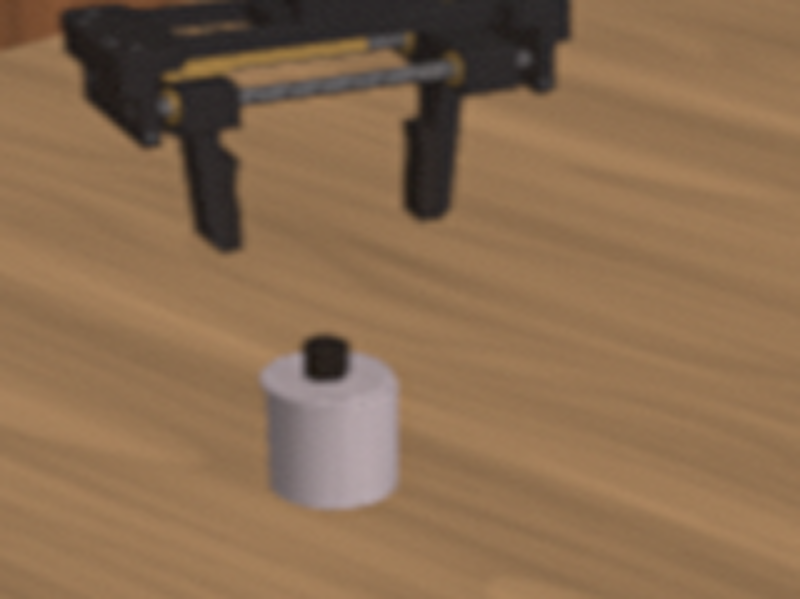

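The lid is seated flat: disc top at about 60 mm, no visible gap, knob upright at crop (326,358). Next I grasp the tin body with its TCP 20 mm above the desk.

Emit:
jog_arm(
  motion=[
    {"tx": 0,"ty": 0,"tz": 25,"rx": 0,"ry": 0,"rz": 0,"grip": 0},
    {"tx": 0,"ty": 0,"tz": 30,"rx": 0,"ry": 0,"rz": 0,"grip": 0},
    {"tx": 0,"ty": 0,"tz": 25,"rx": 0,"ry": 0,"rz": 0,"grip": 0},
    {"tx": 0,"ty": 0,"tz": 20,"rx": 0,"ry": 0,"rz": 0,"grip": 0},
    {"tx": 0,"ty": 0,"tz": 12,"rx": 0,"ry": 0,"rz": 0,"grip": 0},
    {"tx": 0,"ty": 0,"tz": 5,"rx": 0,"ry": 0,"rz": 0,"grip": 0},
    {"tx": 0,"ty": 0,"tz": 0,"rx": 0,"ry": 0,"rz": 0,"grip": 0},
    {"tx": 0,"ty": 0,"tz": 0,"rx": 0,"ry": 0,"rz": 0,"grip": 0.1},
    {"tx": 0,"ty": 0,"tz": 0,"rx": 0,"ry": 0,"rz": 0,"grip": 0.2},
    {"tx": 0,"ty": 0,"tz": 0,"rx": 0,"ry": 0,"rz": 0,"grip": 0.25},
    {"tx": 0,"ty": 0,"tz": 0,"rx": 0,"ry": 0,"rz": 0,"grip": 0.3},
    {"tx": 0,"ty": 0,"tz": 0,"rx": 0,"ry": 0,"rz": 0,"grip": 0.33},
  ],
  grip_force=30,
)

```text
clock: 9.38
position: [0.51, -0.1955, 0.0218]
orientation: [-3.141, -0.0, 1.168]
force: [-1.3, 0.1, 0.9]
width: 0.0593
finger_force: 0.4
```

Emit:
jog_arm(
  motion=[
    {"tx": 0,"ty": 0,"tz": 0,"rx": 0,"ry": 0,"rz": 0,"grip": 0.36},
    {"tx": 0,"ty": 0,"tz": 0,"rx": 0,"ry": 0,"rz": 0,"grip": 0.4},
    {"tx": 0,"ty": 0,"tz": 0,"rx": 0,"ry": 0,"rz": 0,"grip": 0.5},
    {"tx": 0,"ty": 0,"tz": 0,"rx": 0,"ry": 0,"rz": 0,"grip": 0.5},
    {"tx": 0,"ty": 0,"tz": 0,"rx": 0,"ry": 0,"rz": 0,"grip": 0.5},
    {"tx": 0,"ty": 0,"tz": 0,"rx": 0,"ry": 0,"rz": 0,"grip": 0.5},
  ],
)

```text
clock: 9.88
position: [0.509, -0.1952, 0.0216]
orientation: [-3.139, 0.0, 1.168]
force: [-2.3, 2.0, 6.1]
width: 0.0558
finger_force: 30.0
```

Emit:
jog_arm(
  motion=[
    {"tx": 0,"ty": 0,"tz": -5,"rx": 0,"ry": 0,"rz": 0,"grip": 0.5},
    {"tx": 0,"ty": 0,"tz": -12,"rx": 0,"ry": 0,"rz": 0,"grip": 0.5},
    {"tx": 0,"ty": 0,"tz": -18,"rx": 0,"ry": 0,"rz": 0,"grip": 0.5},
    {"tx": 0,"ty": 0,"tz": -18,"rx": 0,"ry": 0,"rz": 0,"grip": 0.5},
    {"tx": 0,"ty": 0,"tz": -12,"rx": 0,"ry": 0,"rz": 0,"grip": 0.5},
    {"tx": 0,"ty": 0,"tz": 0,"rx": 0,"ry": 0,"rz": 0,"grip": 0.5},
  ],
)

```text
clock: 10.38
position: [0.5122, -0.1965, 0.0891]
orientation: [3.136, -0.001, 1.168]
force: [0.6, 0.3, -4.0]
width: 0.0558
finger_force: 30.0
```

```bash
python3 -c "
from h import *
togo([.5397,.2015,.085],-23.4)"
```

```text
t 10.38 pos [ 512.2 -196.5   89.1] yAng -23.1 F [ 0.6  0.3 -4. ] w 55.8 q [ 0.3   0.82 -0.03  1.92  0.07  0.4  -0.18]
shift [ 376.2 -132.8    3.6] rz 0.3 tiltz [ 0.0055 -0.0017]
```

Emit:
jog_arm(
  motion=[
    {"tx": 10,"ty": -3.5,"tz": 0,"rx": 0,"ry": 0,"rz": 0,"grip": 0.5},
    {"tx": 20,"ty": -7,"tz": 0,"rx": 0,"ry": 0,"rz": 0,"grip": 0.5},
    {"tx": 28,"ty": -10,"tz": 0,"rx": 0,"ry": 0,"rz": 0,"grip": 0.5},
    {"tx": 28,"ty": -10,"tz": 0,"rx": 0,"ry": 0,"rz": 0,"grip": 0.5},
    {"tx": 28,"ty": -10,"tz": 0,"rx": 0,"ry": 0,"rz": 0,"grip": 0.5},
    {"tx": 28,"ty": -10,"tz": 0,"rx": 0,"ry": 0,"rz": 0,"grip": 0.5},
    {"tx": 28,"ty": -10,"tz": 0,"rx": 0,"ry": 0,"rz": 0,"grip": 0.5},
    {"tx": 28,"ty": -10,"tz": 0,"rx": 0,"ry": 0,"rz": 0,"grip": 0.5},
    {"tx": 28,"ty": -10,"tz": 0,"rx": 0,"ry": 0,"rz": 0,"grip": 0.5},
    {"tx": 28,"ty": -10,"tz": 0,"rx": 0,"ry": 0,"rz": 0,"grip": 0.5},
    {"tx": 28,"ty": -10,"tz": 0,"rx": 0,"ry": 0,"rz": 0,"grip": 0.5},
    {"tx": 28,"ty": -10,"tz": 0,"rx": 0,"ry": 0,"rz": 0,"grip": 0.5},
  ],
)

```text
clock: 11.38
position: [0.5287, 0.1353, 0.0852]
orientation: [-3.14, 0.001, 1.169]
force: [0.7, -0.0, -3.3]
width: 0.0558
finger_force: 30.0
```

Emit:
jog_arm(
  motion=[
    {"tx": 28,"ty": -10,"tz": 0,"rx": 0,"ry": 0,"rz": 0,"grip": 0.5},
    {"tx": 20,"ty": -7,"tz": 0,"rx": 0,"ry": 0,"rz": 0,"grip": 0.5},
    {"tx": 10,"ty": -3,"tz": 0,"rx": 0,"ry": 0,"rz": 0,"grip": 0.5},
    {"tx": 4,"ty": -1,"tz": 0,"rx": 0,"ry": 0,"rz": 0,"grip": 0.5},
    {"tx": 0,"ty": 0,"tz": 0,"rx": 0,"ry": 0,"rz": 0,"grip": 0.5},
    {"tx": 0,"ty": 0,"tz": 0,"rx": 0,"ry": 0,"rz": 0,"grip": 0.5},
  ],
)

```text
clock: 11.88
position: [0.5347, 0.196, 0.0858]
orientation: [-3.142, 0.002, 1.166]
force: [0.6, -0.7, -3.2]
width: 0.0558
finger_force: 30.0
```

Run:
```python
from h import *
togo([.5397,.2015,.040],-23.4)
p,d=vision.grab_frame("scene"); np.savez("pics/scene4.npz",p=p,d=d)
cv2.imwrite("pics/s4.png",cv2.resize(p[130:310,380:580,::-1],None,fx=3.3,fy=3.3,interpolation=cv2.INTER_CUBIC))
```

```text
t 11.88 pos [534.7 196.   85.8] yAng -23.2 F [ 0.6 -0.7 -3.2] w 55.8 q [-0.48  0.84  0.09  1.86 -0.15  0.45 -0.7 ]
shift [ 7.2  2.5 45.8] rz 0.2 tiltz [-0.001  -0.0021]
```

View pics/s4.png

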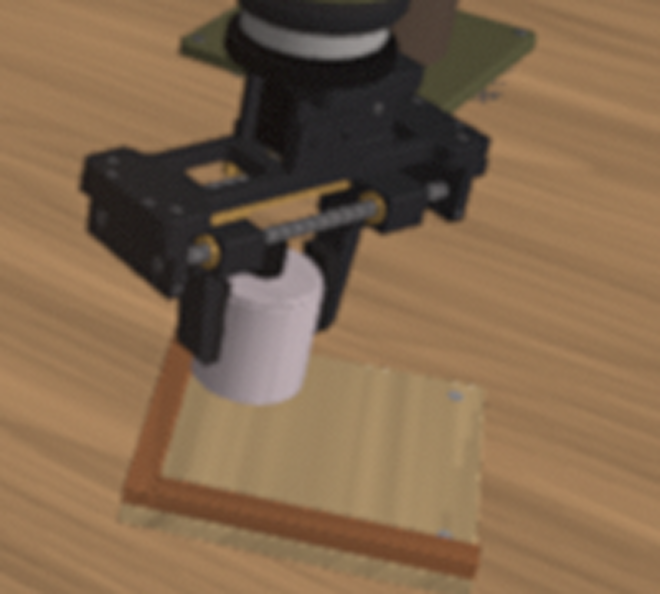

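The lid is still on and the tin hangs above the bed. It may lean slightly, so I'll compare it with an upright silhouette.

Run:
```python
from h import *
z=np.load("pics/scene4.npz"); I=z["p"].astype(int); W=cloud("scene",z["d"])
t=env.sense()["position"]; b=t-[0,0,.0216]
m=(np.hypot(W[...,0]-b[0],W[...,1]-b[1])<.045)&(I.min(2)>100)&(I[...,0]-I[...,2]<35)
q=W[m]; hi=q[q[:,2]>b[2]+.054]
A=np.c_[hi[:,:2]-hi[:,:2].mean(0),np.ones(len(hi))]
print(b,len(q),"disc",len(hi),hi.mean(0).round(4),"slope",np.linalg.lstsq(A,hi[:,2],rcond=None)[0].round(3))
w=q[(q[:,2]>b[2]+.004)&(q[:,2]<b[2]+.05)]
# cylinder r=28 fit with tilt
f=lambda x:np.hypot(w[:,0]-x[0]-x[2]*(w[:,2]-b[2]-.028),w[:,1]-x[1]-x[3]*(w[:,2]-b[2]-.028))-.028
r=least_squares(f,[b[0],b[1],0,0],loss="soft_l1",f_scale=.002); print(len(w),r.x.round(4), (r.x[:2]-b[:2]).round(4))
# same fit on the standing tin as reference
z=np.load("pics/scene3.npz"); I=z["p"].astype(int); W=cloud("scene",z["d"])
m=(np.hypot(W[...,0]-.51,W[...,1]+.196)<.045)&(I.min(2)>100)&(I[...,0]-I[...,2]<35); w=W[m]; w=w[(w[:,2]>.004)&(w[:,2]<.05)]; b=np.array([.51,-.1955,0])
r=least_squares(f,[b[0],b[1],0,0],loss="soft_l1",f_scale=.002); print("ref",len(w),r.x.round(4))
print(np.diff(proj("scene",np.array([[.5347,.196,.064],[.5347,.196,.124]])),axis=0))
```

```text
[0.53477529 0.1955228  0.06437694] 1204 disc 469 [0.5448 0.21   0.1657] slope [1.771 3.549 0.166]
619 [ 0.5341  0.1941 -0.0065  0.0084] [-0.0007 -0.0014]
ref 422 [ 0.5092 -0.1973  0.0048 -0.0104]
[[  5.67403991 -30.59445258]]
```

The tin is upright to within 0.6° and centred in the grip. Next I lower it inside the corner, keeping about 10 mm from each fence.

Emit:
jog_arm(
  motion=[
    {"tx": 4,"ty": 0,"tz": 6,"rx": 0,"ry": 0,"rz": 0,"grip": 0.5},
    {"tx": 3,"ty": 0,"tz": 12,"rx": 0,"ry": 0,"rz": 0,"grip": 0.5},
    {"tx": 0,"ty": 0,"tz": 12,"rx": 0,"ry": 0,"rz": 0,"grip": 0.5},
    {"tx": 0,"ty": 0,"tz": 10,"rx": 0,"ry": 0,"rz": 0,"grip": 0.5},
    {"tx": 0,"ty": 0,"tz": 6,"rx": 0,"ry": 0,"rz": 0,"grip": 0.5},
    {"tx": 0,"ty": 0,"tz": 3,"rx": 0,"ry": 0,"rz": 0,"grip": 0.5},
    {"tx": 0,"ty": 0,"tz": 0,"rx": 0,"ry": 0,"rz": 0,"grip": 0.5},
    {"tx": 0,"ty": 0,"tz": 0,"rx": 0,"ry": 0,"rz": 0,"grip": 0.5},
  ],
)

```text
clock: 12.6
position: [0.5377, 0.2044, 0.0371]
orientation: [-3.142, 0.0, 1.168]
force: [0.4, -0.1, -3.4]
width: 0.0562
finger_force: 30.0
```

Emit:
jog_arm(
  motion=[
    {"tx": 0,"ty": 0,"tz": 1,"rx": 0,"ry": 0,"rz": 0,"grip": 0.5},
    {"tx": 0,"ty": 0,"tz": 1,"rx": 0,"ry": 0,"rz": 0,"grip": 0.5},
    {"tx": 0,"ty": 0,"tz": 0,"rx": 0,"ry": 0,"rz": 0,"grip": 0.5},
    {"tx": 0,"ty": 0,"tz": 0,"rx": 0,"ry": 0,"rz": 0,"grip": 0.5},
  ],
)

```text
clock: 12.93
position: [0.5378, 0.2047, 0.0355]
orientation: [3.141, -0.0, 1.168]
force: [-0.1, -0.0, -3.6]
width: 0.0562
finger_force: 30.0
```

Emit:
jog_arm(
  motion=[
    {"tx": 0,"ty": 0,"tz": 1,"rx": 0,"ry": 0,"rz": 0,"grip": 0.5},
    {"tx": 0,"ty": 0,"tz": 0.8,"rx": 0,"ry": 0,"rz": 0,"grip": 0.5},
    {"tx": 0,"ty": 0,"tz": 0,"rx": 0,"ry": 0,"rz": 0,"grip": 0.5},
    {"tx": 0,"ty": 0,"tz": 0,"rx": 0,"ry": 0,"rz": 0,"grip": 0.5},
  ],
)

```text
clock: 13.27
position: [0.5378, 0.2047, 0.0337]
orientation: [3.141, -0.0, 1.168]
force: [-0.2, 0.7, 0.1]
width: 0.0558
finger_force: 30.0
```

Bed contact. I'll add a light downward bias and slide toward the corner along tool +y.

Emit:
jog_arm(
  motion=[
    {"tx": 0,"ty": 2,"tz": 0.3,"rx": 0,"ry": 0,"rz": 0,"grip": 0.5},
    {"tx": 0,"ty": 3,"tz": 0,"rx": 0,"ry": 0,"rz": 0,"grip": 0.5},
    {"tx": 0,"ty": 3,"tz": 0,"rx": 0,"ry": 0,"rz": 0,"grip": 0.5},
    {"tx": 0,"ty": 2,"tz": 0,"rx": 0,"ry": 0,"rz": 0,"grip": 0.5},
    {"tx": 0,"ty": 0,"tz": 0,"rx": 0,"ry": 0,"rz": 0,"grip": 0.5},
    {"tx": 0,"ty": 0,"tz": 0,"rx": 0,"ry": 0,"rz": 0,"grip": 0.5},
  ],
)

```text
clock: 13.77
position: [0.5465, 0.2013, 0.0336]
orientation: [-3.141, -0.001, 1.169]
force: [-2.8, 1.2, 5.6]
width: 0.0562
finger_force: 30.0
```

Emit:
jog_arm(
  motion=[
    {"tx": 0,"ty": 1,"tz": 0,"rx": 0,"ry": 0,"rz": 0,"grip": 0.5},
    {"tx": 0,"ty": 1,"tz": 0,"rx": 0,"ry": 0,"rz": 0,"grip": 0.5},
    {"tx": 0,"ty": 0,"tz": 0,"rx": 0,"ry": 0,"rz": 0,"grip": 0.5},
    {"tx": 0,"ty": 0,"tz": 0,"rx": 0,"ry": 0,"rz": 0,"grip": 0.5},
  ],
)

```text
clock: 14.1
position: [0.5478, 0.2007, 0.0336]
orientation: [-3.14, -0.0, 1.169]
force: [-2.4, 1.2, 5.8]
width: 0.056
finger_force: 30.0
```

Emit:
jog_arm(
  motion=[
    {"tx": 0,"ty": 1,"tz": 0,"rx": 0,"ry": 0,"rz": 0,"grip": 0.5},
    {"tx": 0,"ty": 1,"tz": 0,"rx": 0,"ry": 0,"rz": 0,"grip": 0.5},
    {"tx": 0,"ty": 0,"tz": 0,"rx": 0,"ry": 0,"rz": 0,"grip": 0.5},
    {"tx": 0,"ty": 0,"tz": 0,"rx": 0,"ry": 0,"rz": 0,"grip": 0.5},
  ],
)

```text
clock: 14.43
position: [0.5497, 0.2, 0.0336]
orientation: [-3.14, -0.0, 1.169]
force: [-2.8, 1.7, 5.7]
width: 0.056
finger_force: 30.0
```

Emit:
jog_arm(
  motion=[
    {"tx": 0,"ty": 1,"tz": 0,"rx": 0,"ry": 0,"rz": 0,"grip": 0.5},
    {"tx": 0,"ty": 0,"tz": 0,"rx": 0,"ry": 0,"rz": 0,"grip": 0.5},
    {"tx": 0,"ty": 0,"tz": 0,"rx": 0,"ry": 0,"rz": 0,"grip": 0.5},
  ],
)

```text
clock: 14.68
position: [0.5505, 0.1996, 0.0336]
orientation: [-3.14, -0.0, 1.169]
force: [-3.3, 1.7, 5.7]
width: 0.0563
finger_force: 30.0
```

Emit:
jog_arm(
  motion=[
    {"tx": 0,"ty": 1,"tz": 0,"rx": 0,"ry": 0,"rz": 0,"grip": 0.5},
    {"tx": 0,"ty": 1,"tz": 0,"rx": 0,"ry": 0,"rz": 0,"grip": 0.5},
    {"tx": 0,"ty": 0,"tz": 0,"rx": 0,"ry": 0,"rz": 0,"grip": 0.5},
    {"tx": 0,"ty": 0,"tz": 0,"rx": 0,"ry": 0,"rz": 0,"grip": 0.5},
  ],
)

```text
clock: 15.02
position: [0.552, 0.199, 0.0336]
orientation: [-3.139, -0.0, 1.169]
force: [-3.1, 1.3, 6.2]
width: 0.0562
finger_force: 30.0
```

Emit:
jog_arm(
  motion=[
    {"tx": 0,"ty": 1,"tz": 0,"rx": 0,"ry": 0,"rz": 0,"grip": 0.5},
    {"tx": 0,"ty": 0,"tz": 0,"rx": 0,"ry": 0,"rz": 0,"grip": 0.5},
    {"tx": 0,"ty": 0,"tz": 0,"rx": 0,"ry": 0,"rz": 0,"grip": 0.5},
  ],
)

```text
clock: 15.27
position: [0.552, 0.199, 0.0336]
orientation: [-3.137, 0.0, 1.17]
force: [-5.6, 2.8, 8.0]
width: 0.0563
finger_force: 30.0
```

Emit:
jog_arm(
  motion=[
    {"tx": 0,"ty": 1,"tz": 0,"rx": 0,"ry": 0,"rz": 0,"grip": 0.5},
    {"tx": 0,"ty": 1,"tz": 0,"rx": 0,"ry": 0,"rz": 0,"grip": 0.5},
    {"tx": 0,"ty": 0,"tz": 0,"rx": 0,"ry": 0,"rz": 0,"grip": 0.5},
    {"tx": 0,"ty": 0,"tz": 0,"rx": 0,"ry": 0,"rz": 0,"grip": 0.5},
    {"tx": 0,"ty": 0,"tz": 0,"rx": 0,"ry": 0,"rz": 0,"grip": 0.5},
  ],
)

```text
clock: 15.68
position: [0.5521, 0.1989, 0.0336]
orientation: [-3.134, 0.001, 1.17]
force: [-7.9, 3.0, 10.2]
width: 0.0559
finger_force: 30.0
```

Run:
```python
from h import *
s=env.sense(); F=s["force"]; print(F.round(1),"jig x,y:",F[:2]@[.368,-.930],F[:2]@[.930,.368],s["torque"].round(2),s["position"].round(4))
togo([.5525,.197,.0336],-23.4)
p,d=vision.grab_frame("scene"); np.savez("pics/scene5.npz",p=p,d=d)
p2,d2=vision.grab_frame("top"); a=cv2.resize(p2[225:345,110:250,::-1],None,fx=3.4,fy=3.4,interpolation=cv2.INTER_CUBIC)
cv2.imwrite("pics/s5.png",cv2.resize(p[170:310,400:560,::-1],None,fx=4,fy=4,interpolation=cv2.INTER_CUBIC))
W=cloud("scene",d); I=p.astype(int); c=[.552,.199]
m=(np.hypot(W[...,0]-c[0],W[...,1]-c[1])<.045)&(I.min(2)>100)&(I[...,0]-I[...,2]<35); w=W[m]; print(w[:,2].max()); w=w[(w[:,2]>.018)&(w[:,2]<.062)]
f=lambda x:np.hypot(w[:,0]-x[0]-x[2]*(w[:,2]-.04),w[:,1]-x[1]-x[3]*(w[:,2]-.04))-.028
print(least_squares(f,[*c,0,0],loss="soft_l1",f_scale=.002).x.round(4))
```

```text
[-7.9  3.  10.2] jig x,y: -5.735197327637091 -6.238056604371442 [ 0.64  1.94 -0.01] [0.5521 0.1989 0.0336]
t 15.68 pos [552.1 198.9  33.6] yAng -22.9 F [-7.9  3.  10.2] w 55.9 q [-0.46  0.94  0.06  1.81 -0.15  0.4  -0.68]
shift [-1.6  1.1  0. ] rz 0.5 tiltz [-0.0071  0.0019]
0.21257641524886484
[ 0.5516  0.1971 -0.0017  0.0014]
```

View pics/s5.png

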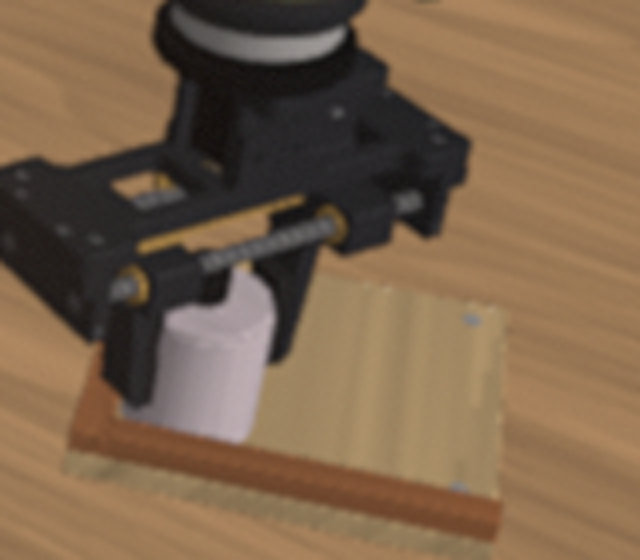

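The tin sits against the near fence along its lower right and close into the corner at crop (125,410). The force splits evenly on the two fences, about 5.7 N and 6.2 N, with no further motion, so both touch. The tool has leaned 0.4° under load, so I'll take that out and press more firmly.

Emit:
jog_arm(
  motion=[
    {"tx": 0,"ty": 0,"tz": 0.4,"rx": -0.3,"ry": 0,"rz": 0,"grip": 0.5},
    {"tx": 0,"ty": 1,"tz": 0,"rx": -0.3,"ry": 0,"rz": 0,"grip": 0.5},
    {"tx": 0,"ty": 1,"tz": 0,"rx": -0.2,"ry": 0,"rz": 0,"grip": 0.5},
    {"tx": 0,"ty": 0,"tz": 0,"rx": 0,"ry": 0,"rz": 0,"grip": 0.5},
    {"tx": 0,"ty": 0,"tz": 0,"rx": 0,"ry": 0,"rz": 0,"grip": 0.5},
    {"tx": 0,"ty": 0,"tz": 0,"rx": 0,"ry": 0,"rz": 0,"grip": 0.5},
  ],
)

```text
clock: 16.28
position: [0.5521, 0.1989, 0.0336]
orientation: [3.138, 0.002, 1.171]
force: [-11.6, 3.8, 17.2]
width: 0.0555
finger_force: 30.0
```

Run:
```python
from h import *
s=env.sense(); F=s["force"]; print(F.round(1),"jig x,y:",F[:2]@[.368,-.930],F[:2]@[.930,.368],s["torque"].round(2),s["position"].round(4))
togo([.5525,.197,.0336],-23.4)
```

```text
[-11.6   3.8  17.2] jig x,y: -7.784795783364357 -9.356282214689635 [ 1.04  3.14 -0.03] [0.5521 0.1989 0.0336]
t 16.28 pos [552.1 198.9  33.6] yAng -22.9 F [-11.6   3.8  17.2] w 55.5 q [-0.47  0.94  0.07  1.82 -0.15  0.38 -0.69]
shift [-1.6  1.1 -0. ] rz 0.5 tiltz [ 0.0022 -0.0029]
```

Emit:
jog_arm(
  motion=[
    {"tx": -0.4,"ty": 1,"tz": -0.3,"rx": 0,"ry": 0,"rz": 0,"grip": 0.5},
    {"tx": -0.4,"ty": 1,"tz": 0,"rx": 0,"ry": 0,"rz": 0,"grip": 0.5},
    {"tx": 0,"ty": 0.5,"tz": 0,"rx": 0,"ry": 0,"rz": 0,"grip": 0.5},
    {"tx": 0,"ty": 0,"tz": 0,"rx": 0,"ry": 0,"rz": 0,"grip": 0.5},
    {"tx": 0,"ty": 0,"tz": 0,"rx": 0,"ry": 0,"rz": 0,"grip": 0.5},
    {"tx": 0,"ty": 0,"tz": 0,"rx": 0,"ry": 0,"rz": 0,"grip": 0.5},
  ],
)

```text
clock: 16.78
position: [0.5522, 0.1989, 0.0336]
orientation: [-3.141, 0.002, 1.172]
force: [-15.0, 7.0, 17.9]
width: 0.0555
finger_force: 30.0
```

Run:
```python
from h import *
s=env.sense(); F=s["force"]; print(F.round(1),"jig x,y:",F[:2]@[.368,-.930],F[:2]@[.930,.368],s["position"].round(4))
togo([.5525,.197,.0336],-23.4)
```

```text
[-15.    7.   17.9] jig x,y: -12.022405723042139 -11.34152055125309 [0.5522 0.1989 0.0336]
t 16.78 pos [552.2 198.9  33.6] yAng -22.8 F [-15.    7.   17.9] w 55.5 q [-0.46  0.94  0.07  1.82 -0.15  0.39 -0.69]
shift [-1.6  1.1 -0. ] rz 0.6 tiltz [-0.0011 -0.0014]
```

Emit:
jog_arm(
  motion=[
    {"tx": 0,"ty": 0,"tz": 0,"rx": 0,"ry": 0,"rz": 0,"grip": 0.5},
    {"tx": 0,"ty": 0,"tz": 0,"rx": 0,"ry": 0,"rz": 0,"grip": 0.5},
    {"tx": 0,"ty": 0,"tz": 0,"rx": 0,"ry": 0,"rz": 0,"grip": 0.5},
    {"tx": 0,"ty": 0,"tz": 0,"rx": 0,"ry": 0,"rz": 0,"grip": 0.5},
    {"tx": 0,"ty": 0,"tz": 0,"rx": 0,"ry": 0,"rz": 0,"grip": 0.5},
    {"tx": 0,"ty": 0,"tz": 0,"rx": 0,"ry": 0,"rz": 0,"grip": 0.5},
    {"tx": 0,"ty": 0,"tz": 0,"rx": 0,"ry": 0,"rz": 0,"grip": 0.5},
    {"tx": 0,"ty": 0,"tz": 0,"rx": 0,"ry": 0,"rz": 0,"grip": 0.5},
  ],
)

```text
clock: 17.45
position: [0.5522, 0.1989, 0.0336]
orientation: [-3.141, 0.002, 1.172]
force: [-14.6, 7.2, 17.0]
width: 0.0559
finger_force: 30.0
```

Run:
```python
from h import *
p,d=vision.grab_frame("scene")
cv2.imwrite("pics/s6.png",cv2.resize(p[200:300,410:510,::-1],None,fx=6,fy=6,interpolation=cv2.INTER_CUBIC))
```

```text
(no output)
```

View pics/s6.png

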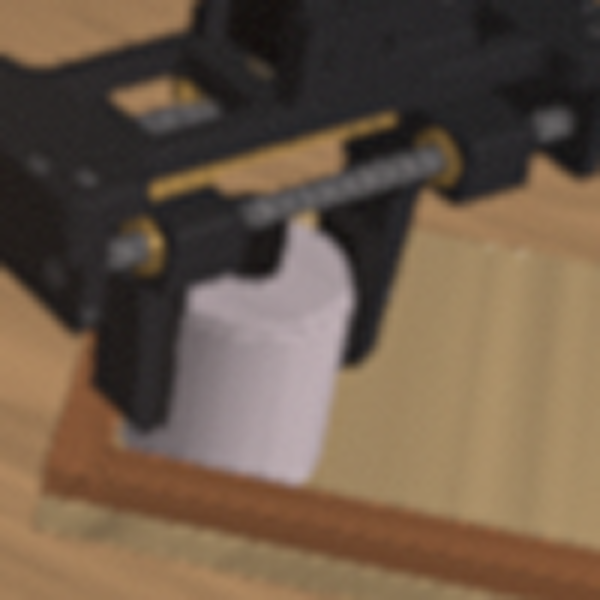

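The lid is flush on the rim, with its edge around (300,320). The tin is down in the corner against the front fence, and the readings are steady, so I'm handing it in.

```bash
python3 -c "
from bench import close_job
print(close_job())"
```

```text
the job is handed in; nothing more can be done
None
```

The job is handed in at about 17.5 s: the lid is seated level on the tin, and the tin stands on the jig bed, held pressed at a measured 11–12 N toward each fence (bed friction included); the carved block, roller and jar were not touched.

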